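Lay up a machine foot on the parts carousel and hold the canister at the front

TASK

On the parts carousel, gently set the rubber pad flat and centred on the small round plate in the middle, then the steel disc centred on top of the pad. Then, without spinning it fast, turn the carousel until its one square canister stands in line with the pointer on the stand, and finish while still gripping the canister firmly, so that the carousel is held still there with the two discs stacked. Leave everything else on the bench where it is.

Things in the scene. Friction and masses are not known exactly. Their poses are not given: they have to be found in the camera images.
- stand: fixed steel stand of the parts carousel, 220 mm across; origin on the bench surface on the vertical turning axis; its own -x points from the axis to the front (roughly towards the robot, up to 0.6 rad to either side), where a tongue carries the pointer. The carousel on it: a round plywood board 280 mm across, top 48 mm above the bench, with five containers and a raised plate in the middle
- pointer (a point): tip of the aluminium pointer cone on the stand, 146 mm from the turning axis at the front, 40 mm above the bench; the cone lies just outside the board's edge, points at the axis, and is 40 mm long, 28 mm wide, top 54 mm above the bench, on a 40 mm wide tongue that ends 200 mm from the axis
- canister: the only square container on the carousel, and the tallest: white, 46 x 46 mm at its lid (30 mm high; 44 x 44 mm below), 102 mm high, top 150 mm above the bench; fixed, does not lift out. Origin at the centre of its underside, 100 mm from the turning axis; its own -x points outwards from the axis; its flanks at +y and -y are free (60 mm or more to the next tub) for a grasp from above
- carousel (a joint): turn of the carousel, rad; 0 or any whole turn: canister in line with the pointer; grows anticlockwise seen from above; no stops. Light bearing: about 0.6 N at the canister turns it, and it stays where left. Besides the canister it carries four round white tubs (54 mm across, tops 108 mm above the bench), all five fixed 72 degrees apart on a circle of 100 mm radius
- plate (a point): centre of the top face of the flat round steel plate, 100 mm across, no rim, in the middle of the carousel on the turning axis, 123 mm above the bench; it turns with the carousel
- pad: black rubber pad, a plain flat disc 64 mm across and 12 mm thick, about 50 g, lying on the bench to the left or right of the carousel; origin at the centre of its underside
- disc: steel disc, plain and flat, 50 mm across and 8 mm thick, about 120 g, lying on the bench on the other side of the carousel; origin at the centre of its underside
- castor_wheel: leave alone: rubber-tyred castor wheel lying flat, 76 mm across, 30 mm high (hub 34 mm); origin on its underside
- tape_roll: leave alone: empty-cored roll of brown tape lying flat, 90 mm across, 40 mm high; origin on its underside
- screwdriver: leave alone: screwdriver lying on the bench
- wrench: leave alone: wrench lying on the bench
- spare_tub: leave alone: round white screw-lid tub standing on the bench, 54 mm across, 60 mm high; origin on its underside
- carton: leave alone: small closed carton, 100 x 70 x 50 mm high; origin on its underside
- butt_hinge: leave alone: open steel butt hinge lying flat, 70 x 73 mm, 10 mm high; origin on its underside
There are look-alikes about, which are no part of the job. Leave any red look-alike of the disc alone.

How it is judged:
By the outcome, as a careful person would: the job done as asked, in the order asked, and still so for the second after the job is handed in, while the arm keeps its last pose, push and grip.
It also fails if it takes over 72 s, if anything falls off the work surface, if the arm or the gripper's body presses on something with over 40 N, if the wrist force passes 120 N, or if a joint passes its speed limit or range.

ROBOT

A 6-joint arm with a two-finger parallel gripper is mounted at the origin on the work surface. World frame = base frame: x ahead of the robot, y to its left, z up, the work surface at z = 0. Lengths are in m, angles in rad, forces in N, time in s.
With the tool pointing down it reaches from about 0.275 to 1 m from the base axis. Payload 8.4 kg.
Tool frame: the origin (TCP) lies on the centre line of the jaws, within the pads' length; the fingertips stand 17 mm ahead of it and the grasp point (between the pads) lies 2 mm behind it (bot.tcp_to_tips is the z of the fingertips in the tool frame, in m); z points along the fingers, y is the line along which they close (so a half turn about z gives the same grasp; the last joint's range is limited). The gripper opens to 85 mm and grips with 20 to 120 N. Pads are 22 mm wide; open, the fingers measure 114 mm over their backs; the gripper's body (76 mm by 85 mm) begins 54 mm behind the grasp point. The pads swing forward as they close: fully open they stand 13 mm farther back than shut.
Start: joints at [1.139, 0.353, 1.633, -0, 1.155, -0.002], TCP at [0.26, 0.568, 0.228] pointing down, gripper open.
Joint ranges: [-2.63, 2.63], [-0.92, 2.1], [0.06, 2.66], [-1.3, 4.44], [0, 2.69], [-3.02, 3.02]. Speed limits (rad/s): [2.22, 2.22, 2.79, 3.14, 3.14, 3.14].

INTERFACE

Orientations are given as a unit quaternion [x, y, z, w].
In Python, from workcell import bot, hand, kinematics, get_obs, vision, hand_in gives the robot as it stands. The module is installed in compiled form; this text tells all that it offers. Calls block until the motion is done:
- bot.reach(position, orientation): joint-space move of the TCP to a pose.
- bot.servo_line(position, ori=None, velocity=0.15): straight line of the TCP; ori=None keeps the orientation; velocity is the mean speed in m/s.
- bot.goto_joints(angles): joint-space move.
- hand.move_gripper(opening, strength=None): finger opening in m; strength is the grip in N (None keeps the last); returns when the fingers have stopped.
- bot.dwell(seconds).
- kinematics.solve_ik(position, orientation): joint angles nearest the present ones, or None.
- get_obs(): the state.
- vision.read_camera(name): name is "side" or "top" or "wrist"; returns a dict with "frame" (384x512x3 uint8, red, green, blue), "intrinsics" (3x3 intrinsics, pixels), "dist" ([k1, k2, p1, p2, k3] as OpenCV has them; the pictures are not rectified), "view" (4x4, takes a point from world to camera coordinates). Camera axes: x right, y down, z forward; pixel columns grow to the right and rows downward; lengths in m; the calibration is good to about 2 mm. A picture is of the moment at which its call begins. There is no depth.
A pose or a line that the arm cannot do raises bot.IKError and nothing moves.
- hand_in(): hands the job in; it is judged then, once.
The state is a dict: "time_s": time; "joint_pos": joint angles; "joint_vel": joint speeds; "joint_efforts": joint torques, N m; "position": TCP position; "orientation": TCP orientation; "wrist_force": force on the tool from outside, world axes, zero at the start; "ft_torque": the same for the moment, N m; "gripper_width": finger opening in m; "grip_force": force on a finger pad.
Only numpy, scipy, OpenCV 4.12 (cv2) and the standard library are available. Lean on these libraries where they do the work, as an engineer would, in place of code of your own. Each camera call takes 0.05 s, during which the arm holds its last target. There are 200 camera calls.

## Working session

There is one attempt and no reset: what is moved stays moved. The work goes in short steps, each a Python script; the robot and the scene stay as the last script left them, time stands still between calls to the robot, and variables do not carry over. Pictures are saved under pics/ and viewed, at most 10 in all, crops included, and the job is handed in when it is done.

```bash
mkdir -p pics
cat > h.py <<'E'
import numpy as np, cv2
from workcell import bot, hand, kinematics, get_obs, vision, hand_in
from scipy.spatial.transform import Rotation as R
def snap(n,f):
    c=vision.read_camera(n); cv2.imwrite('pics/'+f+'.png',cv2.cvtColor(c['frame'],cv2.COLOR_RGB2BGR))
    np.savez('pics/'+f+'.npz',K=np.array(c['intrinsics']),d=np.array(c['dist']),V=np.array(c['view'])); return c
def ray(f,u,v,z):
    c=np.load('pics/'+f+'.npz'); p=cv2.undistortPoints(np.array([[[u,v]]],float),c['K'],c['d'])[0,0]
    V=c['V']; d=V[:3,:3].T@np.array([p[0],p[1],1]); o=-V[:3,:3].T@V[:3,3]
    return o+d*(z-o[2])/d[2]
def proj(f,P):
    c=np.load('pics/'+f+'.npz'); V=c['V']
    return cv2.projectPoints(np.array(P,float).reshape(-1,3),cv2.Rodrigues(V[:3,:3])[0],V[:3,3],c['K'],c['d'])[0][:,0]
def down(yaw): # tool z down, tool y (closing) at angle yaw in world
    y=np.array([np.cos(yaw),np.sin(yaw),0]); z=np.array([0,0,-1.]); return R.from_matrix(np.c_[np.cross(y,z),y,z]).as_quat()
E
python3 - <<'E'
from h import *
snap('top','t0');snap('side','s0');snap('wrist','w0')
a=[cv2.imread(f'pics/{n}.png') for n in('t0','s0')]
cv2.imwrite('pics/t0b.png',cv2.resize(a[0],(800,600),interpolation=cv2.INTER_CUBIC))
o=get_obs();print(o)
for n in('t0','s0','w0'):
    V=np.load(f'pics/{n}.npz')['V'];print(n,-V[:3,:3].T@V[:3,3])
E
```

```text
{'time_s': 0.15, 'joint_pos': array([ 1.13860830e+00,  3.53509686e-01,  1.63395695e+00, -1.37546794e-05,
        1.15520565e+00, -2.41517572e-03]), 'joint_vel': array([-1.33814136e-03, -2.00828030e-03, -3.64294297e-03,  2.84980401e-05,
       -2.73108812e-03, -7.13298239e-04]), 'joint_efforts': array([-1.72333212e-04, -6.05642581e+01, -3.42339921e+01, -1.86232724e-04,
        6.17528378e-03,  2.30772031e-05]), 'position': array([0.26027381, 0.5678232 , 0.22712398]), 'orientation': array([ 2.13233720e-01,  9.77001069e-01, -5.28474274e-04, -1.10238743e-04]), 'wrist_force': array([-0.7185783 , -0.54767247,  0.12860219]), 'ft_torque': array([-0.00278013,  0.02618773,  0.03694335]), 'grip_force': 0.0, 'gripper_width': 0.08538909526384174}
t0 [0.34204301 0.00536595 1.12928769]
s0 [0.39665409 1.07933497 0.78473929]
w0 [0.18941842 0.59895523 0.37379206]
```

View pics/t0b.png

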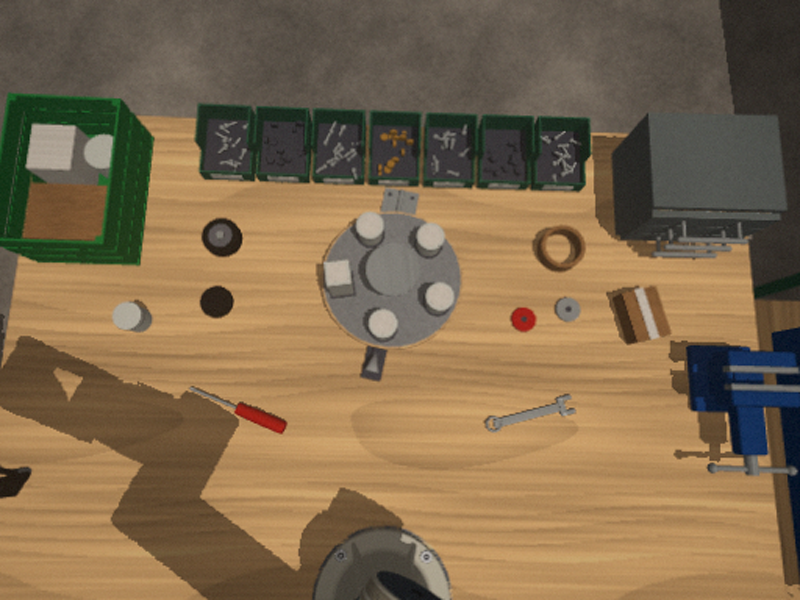

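View pics/s0.png

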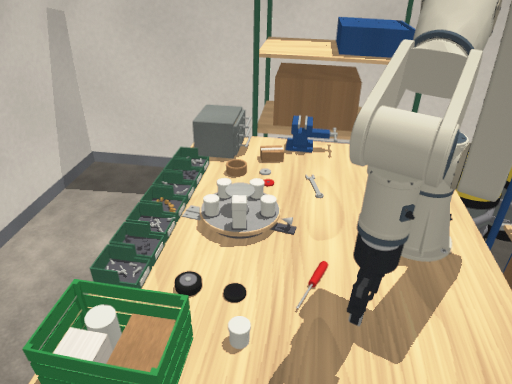

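The top view (800x600) shows the pad candidates: a black flat disc at (217,302) and the castor wheel with hub at (222,237). The flat, hubless one fits the pad. The disc candidates are grey at (568,309) and red at (523,319), and grey fits. The canister is at (338,274), the plate at (390,270) and the pointer at (374,363). I'll confirm these in one enlarged crop.

Run:
```python
from h import *
im=cv2.imread('pics/t0.png')
def c(u,v,w,h,s): return cv2.resize(im[v-h//2:v+h//2,u-w//2:u+w//2],None,fx=s,fy=s,interpolation=cv2.INTER_CUBIC)
A=c(139,193,40,50,6); B=c(350,200,60,50,6);C=c(250,185,100,120,5)
out=np.zeros((600,800,3),np.uint8); out[:300,:240]=A; out[300:600,:300]=cv2.resize(B,(300,250)).repeat(1,0) if 0 else np.pad(cv2.resize(B,(300,250)),((0,50),(0,0),(0,0))); out[:600,300:800]=C
cv2.imwrite('pics/crop.png',out)
```

```text
(no output)
```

View pics/crop.png

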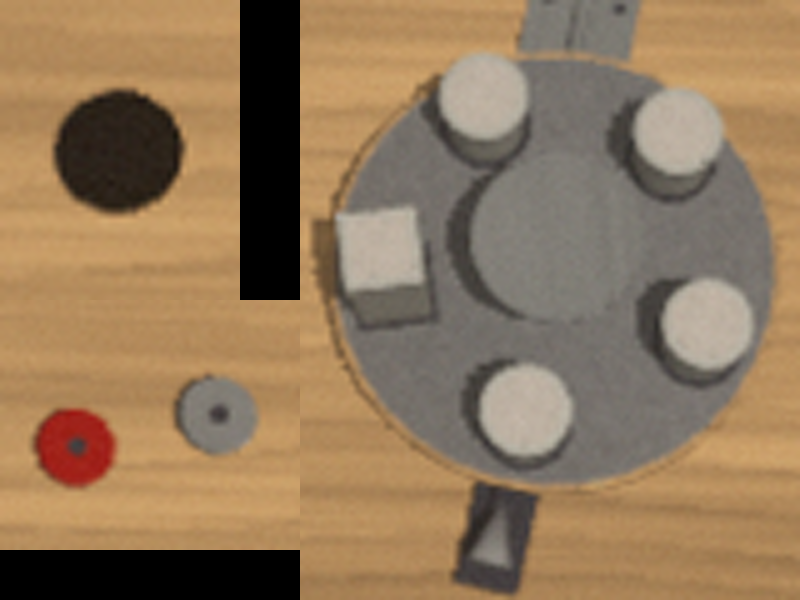

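The crop confirms both: the pad is a plain black disc at about (138.8,193.2) native, and the grey disc is at about (363.2,198.0), with the red look-alike beside it at (335,204).

Run:
```python
from h import *
from scipy.optimize import least_squares
print('pad',ray('t0',138.8,193.2,.012),'disc',ray('t0',363.2,198,.008),'red',ray('t0',335,204.4,.008))
ptr=ray('t0',239.4,225.6,.042)
px=np.array([(216,175),(236.8,144.4),(275.4,151.4),(281.4,190),(245,207),(250,172.6)])
def P(p): 
    a=p[2]-np.arange(5)*2*np.pi/5  # clockwise order in image
    t=[[p[0]+.1*np.cos(x),p[1]+.1*np.sin(x),.108 if i else .15] for i,x in enumerate(a)]
    return np.array(t+[[p[0],p[1],.123]])
r=least_squares(lambda p:(proj('t0',P(p))-px).ravel(),[.55,0,np.pi/2])
print('axis',r.x,np.round(r.fun.reshape(-1,2),1).tolist())
d=ptr[:2]-r.x[:2];print('ptr',ptr,np.linalg.norm(d),np.arctan2(d[1],d[0]))
print(ray('t0',250,172.6,.123))
V=np.load('pics/w0.npz')['V'];o=get_obs();Rt=R.from_quat(o['orientation']).as_matrix()
print(Rt.T@(-V[:3,:3].T@V[:3,3]-o['position']), (Rt.T@V[:3,:3].T).round(2), np.load('pics/w0.npz')['K'])
```

```text
pad [0.54522365 0.34548855 0.012     ] disc [ 0.54977829 -0.36208271  0.008     ] red [ 0.52670377 -0.27161568  0.008     ]
axis [ 0.59374668 -0.00216192  1.72986517] [[-0.3, -0.2], [-0.4, -0.1], [0.0, -0.1], [-0.1, -0.1], [-0.2, 0.3], [1.1, 0.1]]
ptr [0.44854621 0.02837351 0.042     ] 0.14837651496173487 2.934314644229732
[0.59391607 0.00092054 0.123     ]
[ 0.07738198 -0.00137994 -0.14666745] [[-0.   -0.95 -0.3 ]
 [ 1.    0.   -0.  ]
 [ 0.   -0.3   0.95]] [[284.73921451   0.         255.57829673]
 [  0.         284.73921451 192.92870386]
 [  0.           0.           1.        ]]
```

Run:
```python
from h import *
print(bot.tcp_to_tips)
bot.reach([.594,-.002,.30],down(0)); snap('wrist','w1')
bot.reach([.545,.345,.16],down(.56)); snap('wrist','w2')
print(get_obs()['time_s'],get_obs()['joint_pos'].round(2))
a=[cv2.imread(f'pics/{n}.png') for n in('w1','w2')]
cv2.imwrite('pics/w1b.png',cv2.resize(a[0],(800,600),interpolation=cv2.INTER_CUBIC))
g=cv2.cvtColor(a[1],cv2.COLOR_BGR2GRAY); m=(g<60).astype(np.uint8)
n,l,s,c=cv2.connectedComponentsWithStats(m)
for i in range(1,n):
    if s[i,4]>600: print(s[i],c[i],ray('w2',*c[i],.012))
cv2.imwrite('pics/w2b.png',a[1])
```

```text
0.017
4.025 [ 0.56  0.45  1.65 -0.    1.04  0.  ]
[ 410   68  102   89 1152] [447.67100694 100.70138889] [0.66879786 0.51725929 0.012     ]
[ 438   71   64   45 1137] [472.4942832   91.27616535] [0.68525409 0.53975572 0.012     ]
[  5 114  65  70 875] [ 41.13942857 147.30971429] [0.32995407 0.24950832 0.012     ]
[ 230  146   60   58 2658] [259.55605719 174.05756208] [0.54673408 0.34875059 0.012     ]
[    0   205   512   179 38107] [267.6382292  332.88897053] [0.67065414 0.17244446 0.012     ]
```

View pics/w1b.png

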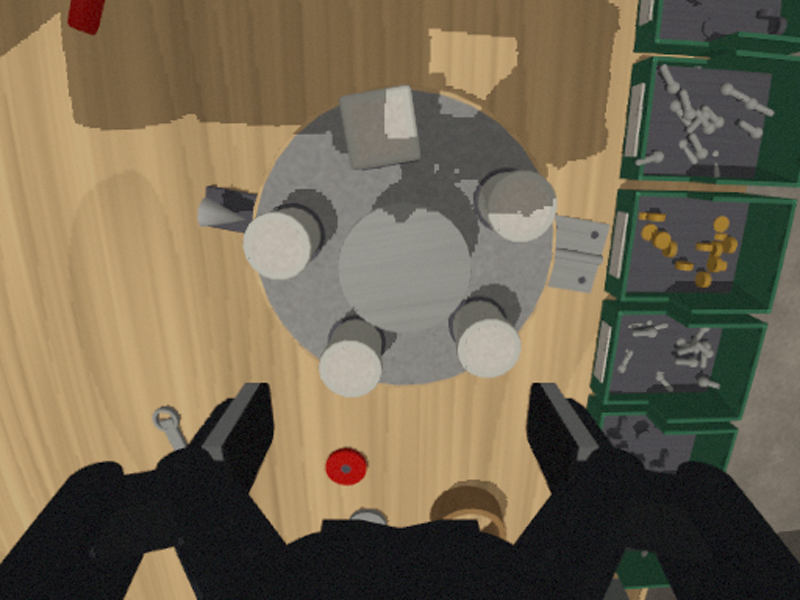

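View pics/w2b.png

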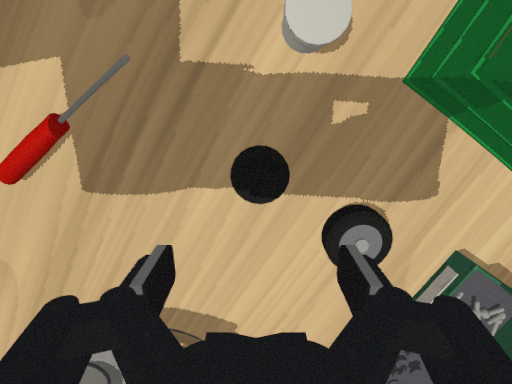

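```bash
cat >> h.py <<'E'
def touch(z0,zmin,F=3.,step=.001,v=.03):
    """lower in small steps until the upward wrist force grows by F; returns TCP z"""
    bot.dwell(.1); f0=get_obs()['wrist_force'][2]; z=z0
    while z>zmin:
        z-=step; p=get_obs()['position']; tgt[2]=z; bot.servo_line(tgt.copy(),velocity=v)
        f=get_obs()['wrist_force'][2]-f0
        if f>F: break
    print('touch z',get_obs()['position'][2].round(4),'cmd',round(z,4),'f',f.round(1)); return z
tgt=np.zeros(3)
def at(x,y,z,v=.15): tgt[:]=[x,y,z]; bot.servo_line(tgt.copy(),velocity=v)
E
python3 - <<'E'
from h import *
from scipy.optimize import least_squares
px=np.array([(521,207),(489,348),(350,367),(278,245),(405,269)])*.64
def P(p):
    a=p[2]-np.arange(1,5)*2*np.pi/5
    return np.array([[p[0]+.1*np.cos(x),p[1]+.1*np.sin(x),.108] for x in a]+[[p[0],p[1],.123]])
r=least_squares(lambda p:(proj('w1',P(p))-px).ravel(),[.594,0,1.73])
print('axis',r.x,r.fun.reshape(-1,2).round(1).tolist(),ray('w1',259.2,172.2,.123))
hand.move_gripper(.064)
bot.reach([.545,.24,.05],down(.3)); tgt[:]=[.545,.24,.05]
at(.545,.24,.024,.1)
touch(.024,.005); print(get_obs()['time_s'])
at(.545,.24,.035); hand.move_gripper(.050); at(.545,.24,.025,.1); touch(.025,.005); print(get_obs()['time_s'])
at(.545,.24,.05)
E
```

```text
axis [ 0.59750889 -0.00308438  1.72670528] [[1.2, -0.4], [0.0, 0.1], [-0.1, 0.7], [-0.8, -0.1], [-0.3, 0.1]] [ 0.59784273 -0.00300717  0.123     ]
touch z 0.0049 cmd 0.005 f 1.2
10.2917
touch z 0.0049 cmd 0.005 f -0.7
16.2833
```

Run:
```python
from h import *
o=get_obs(); print(o['gripper_width'],o['position'],o['wrist_force'])
at(.545,.24,.006,.1)
bot.dwell(.1)
for z in [.006,.004,.002]:
    at(.545,.24,z,.04); o=get_obs(); print(z,o['position'].round(4),o['wrist_force'].round(2),o['joint_efforts'].round(1)[:3])
snap('wrist','w3')
```

```text
0.04987021680908096 [0.545201   0.24011486 0.05020576] [-0.79156359  0.00553996 -0.83744249]
0.006 [0.5453 0.2401 0.0065] [ 0.2  -0.64  0.43] [ -0.  -64.6 -22.3]
0.004 [0.5449 0.24   0.0039] [-0.02 -0.17 -0.4 ] [  0.  -64.8 -22.1]
0.002 [0.5448 0.2399 0.0018] [ 0.03 -0.66 -0.42] [  0.  -64.8 -21.9]
```

View pics/w3.png

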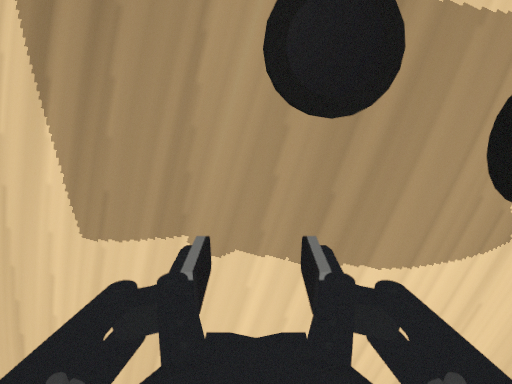

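The picture shows the tips at about (210,237) and (303,237), still clear of the bench. The pad is at (335,45). I'll keep lowering under guard.

Run:
```python
from h import *
for k in range(12):
    z=-.0005*0+.0005-.0015*k
    at(.545,.24,z,.03); o=get_obs(); print(round(z,4),o['position'][2].round(4),o['wrist_force'].round(2))
    if o['wrist_force'][2]>3: break
print(o['time_s'])
at(.545,.24,.03)
```

```text
0.0005 0.0004 [0.65 0.62 1.05]
-0.001 -0.0011 [-0.4  -0.34  1.25]
-0.0025 -0.0026 [ 0.01  0.19 -0.26]
-0.004 -0.0041 [ 0.04  0.64 -0.81]
-0.0055 -0.0056 [-0.1   0.36 -0.1 ]
-0.007 -0.0066 [-1.07 -0.93  5.24]
19.725
```

Contact came at TCP z of about -0.006 with a 50 mm opening, so the tips sit well behind where I assumed. Now I'll pick the pad.

Run:
```python
from h import *
hand.move_gripper(.082)
bot.reach([.5467,.3485,.04],down(.56)); at(.5467,.3485,-.0045,.08)
print(get_obs()['wrist_force'].round(1))
hand.move_gripper(.05,20)
o=get_obs();print(o['gripper_width'],o['grip_force'],o['wrist_force'].round(1),o['position'])
at(.5467,.3485,.22,.25)
o=get_obs();print(o['gripper_width'],o['grip_force'],o['wrist_force'].round(2),o['time_s'])
snap('side','s1'); snap('wrist','w4')
a=cv2.imread('pics/s1.png')[130:350,180:460];b=cv2.imread('pics/w4.png')[150:384,100:400]
cv2.imwrite('pics/p4.png',np.hstack([cv2.resize(a,(400,314)),cv2.resize(b,(400,314))]))
```

```text
[ 0.1  0.6 -0.1]
0.06245875087515199 21.62471652030945 [-0.9 -1.3  5.8] [ 0.54708852  0.34882387 -0.00369357]
0.06273775541888084 22.09203690290451 [-0.16 -0.38 -0.45] 23.1417
```

View pics/p4.png

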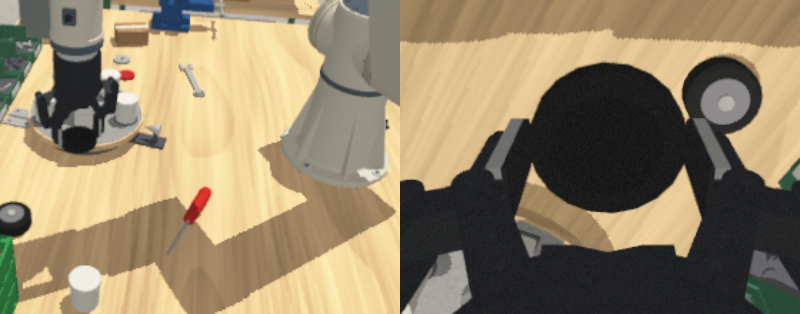

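Run:
```python
from h import *
im=cv2.imread('pics/w4.png',0)
print('column 256 v-profile', [(v,int(im[v,250:262].mean())) for v in list(range(190,204))+list(range(300,316))])
Ro=R.from_quat(down(.56)).as_matrix(); p=np.array([.5467,.3485,.22])
t=np.linspace(0,2*np.pi,180)
for dx in(0,.002,.004):
  out=[]
  for zt in(-.0157,-.0037):
    q=np.c_[dx+.032*np.cos(t),.032*np.sin(t),np.full(180,zt)]@Ro.T+p
    uv=proj('w4',q); out.append((uv.min(0).round(1).tolist(),uv.max(0).round(1).tolist()))
  print(dx,out)
```

```text
column 256 v-profile [(190, 196), (191, 196), (192, 195), (193, 195), (194, 194), (195, 188), (196, 141), (197, 39), (198, 25), (199, 25), (200, 23), (201, 25), (202, 23), (203, 26), (300, 27), (301, 26), (302, 25), (303, 27), (304, 27), (305, 27), (306, 28), (307, 25), (308, 120), (309, 201), (310, 203), (311, 203), (312, 203), (313, 202), (314, 201), (315, 200)]
0 [([197.5, 199.7], [321.5, 308.7]), ([201.8, 192.2], [316.9, 294.9])]
0.002 [([197.3, 195.8], [321.8, 305.7]), ([201.5, 188.5], [317.1, 292.1])]
0.004 [([197.0, 191.8], [322.1, 302.8]), ([201.3, 184.8], [317.4, 289.3])]
```

Run:
```python
from h import *
X,Y=.5975,-.003
bot.reach([X,Y,.20],down(0)); at(X,Y,.123,.1)
touch(.123,.116,F=2.,step=.001,v=.03)
hand.move_gripper(.08)
at(X,Y,.25,.25); o=get_obs(); print(o['time_s'],o['position'])
snap('wrist','w5')
cv2.imwrite('pics/w5b.png',cv2.resize(cv2.imread('pics/w5.png')[60:300,120:400],(700,600),interpolation=cv2.INTER_CUBIC))
```

```text
touch z 0.1193 cmd 0.119 f 4.1
27.5833 [ 0.59678958 -0.00297928  0.24885936]
```

View pics/w5b.png

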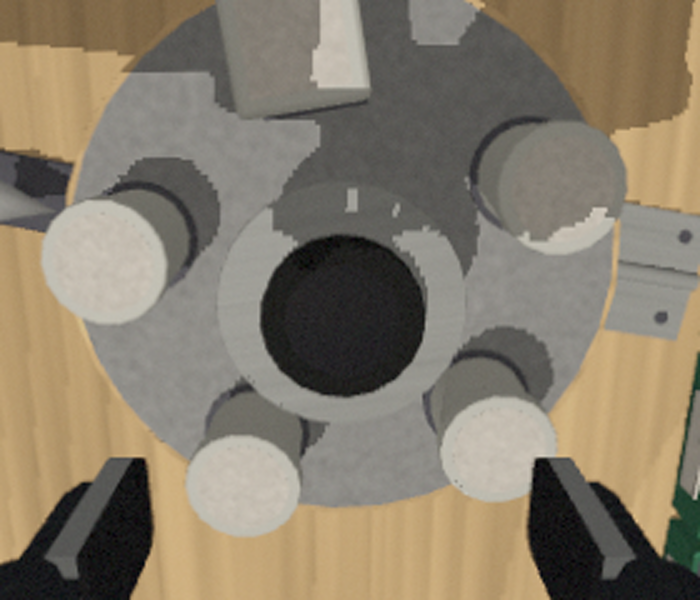

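Run:
```python
from h import *
print(ray('w5',257.4,186.4,.135),ray('w5',256.6,180.8,.123))
t=np.linspace(0,6.28,180)
for c,r,z in(((.5975,-.003),.05,.123),((.5975,-.003),.032,.135),((.5975,-.003),.032,.123)):
    uv=proj('w5',np.c_[c[0]+r*np.cos(t),c[1]+r*np.sin(t),0*t+z]); print(((uv.min(0)-[120,60])*2.5).round(),((uv.max(0)-[120,60])*2.5).round())
```

```text
[ 0.59813267 -0.003525    0.135     ] [ 0.59738179 -0.0012818   0.123     ]
[216. 179.] [467. 421.]
[258. 231.] [426. 392.]
[261. 226.] [422. 381.]
```

The pad sits flat on the plate, with its centre at crop (343,316). The plate centre is at (341,302). After allowing for parallax the offset is about 2 mm, which is good. Next is the disc.

```bash
cat > disc.py <<'E'
from h import *
import sys
hand.move_gripper(.072)
bot.reach([.551,-.364,.13],down(-.58)); snap('wrist','w6')
im=cv2.imread('pics/w6.png'); hsv=cv2.cvtColor(im,cv2.COLOR_BGR2HSV)
m=((hsv[...,1]<60)&(hsv[...,2]>60)).astype(np.uint8)
e=proj('w6',[.551,-.364,.008])[0]; best=None
for c in cv2.findContours(m,cv2.RETR_EXTERNAL,cv2.CHAIN_APPROX_NONE)[0]:
    (u,v),r=cv2.minEnclosingCircle(c); M=cv2.moments(c)
    if M['m00']>600 and np.hypot(u-e[0],v-e[1])<40:
        best=(M['m10']/M['m00'],M['m01']/M['m00']); print(best,r,M['m00']/(np.pi*r*r),e)
        p=ray('w6',*best,.008); print(p)
if best is None or np.hypot(p[0]-.5498,p[1]+.3621)>.01: sys.exit('check')
at(p[0],p[1],.04,.25); at(p[0],p[1],-.0035,.08)
hand.move_gripper(.03,30)
o=get_obs();print(o['gripper_width'],o['grip_force'],o['wrist_force'].round(1),o['position'])
at(p[0],p[1],.22,.25)
o=get_obs();print(o['gripper_width'],o['grip_force'],o['position'],o['time_s'])
snap('wrist','w7')
cv2.imwrite('pics/w7b.png',cv2.resize(cv2.imread('pics/w7.png')[180:340,160:360],(750,600),interpolation=cv2.INTER_CUBIC))
Ro=R.from_quat(o['orientation']).as_matrix(); t=np.linspace(0,2*np.pi,180)
for dx in(-.002,0,.002):
  for zt in(-.0115,-.0035):
    uv=(proj('w7',np.c_[dx+.025*np.cos(t),.025*np.sin(t),np.full(180,zt)]@Ro.T+o['position'])-[160,180])*3.75
    print(dx,zt,uv.min(0).round(),uv.max(0).round())
E
python3 disc.py
```

```text
(256.2055540673274, 183.2469863380659) 25.08207130432129 0.9443898815483934 [254.60856208 184.67307557]
[ 0.5531128  -0.36363907  0.008     ]
0.04804779499492693 30.48621118068695 [-1.8  0.3  6.4] [ 0.55352998 -0.36394566 -0.00260542]
0.04772429230093036 31.085473895072937 [ 0.55229956 -0.36307974  0.2183872 ] 31.9417
-0.002 -0.0115 [179. 121.] [527. 427.]
-0.002 -0.0035 [188. 100.] [519. 395.]
0 -0.0115 [178. 107.] [528. 416.]
0 -0.0035 [187.  87.] [520. 385.]
0.002 -0.0115 [178.  93.] [529. 405.]
0.002 -0.0035 [186.  74.] [521. 374.]
```

View pics/w7b.png

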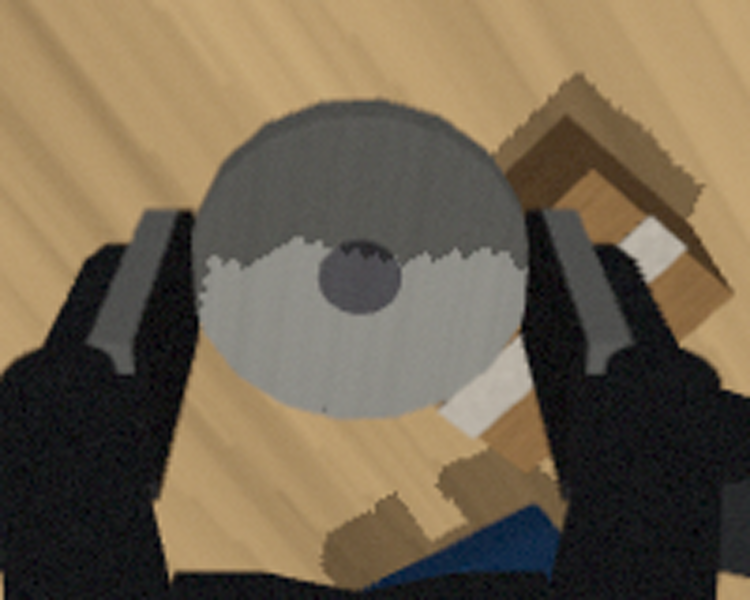

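The disc is held level, centred between the jaws at crop (360,260), within about 1 mm. I'll place it with the same command as the pad, which landed where I want it.

Run:
```python
from h import *
X,Y=.5975,-.0032
bot.reach([X,Y,.21],down(0)); at(X,Y,.1365,.1)
touch(.1365,.130,F=2.,step=.001,v=.03)
hand.move_gripper(.07)
at(X,Y,.25,.25); o=get_obs(); print(o['time_s'],o['position'])
snap('wrist','w8'); snap('top','t1')
a=cv2.resize(cv2.imread('pics/w8.png')[100:260,160:360],(500,400),interpolation=cv2.INTER_CUBIC)
b=cv2.resize(cv2.imread('pics/t1.png')[120:250,190:310],(300,325),interpolation=cv2.INTER_CUBIC)
out=np.zeros((400,800,3),np.uint8);out[:,:500]=a;out[:325,500:]=b;cv2.imwrite('pics/p8.png',out)
```

```text
touch z 0.1323 cmd 0.1315 f 8.7
36.5583 [ 0.5972295  -0.00323469  0.24979577]
```

View pics/p8.png

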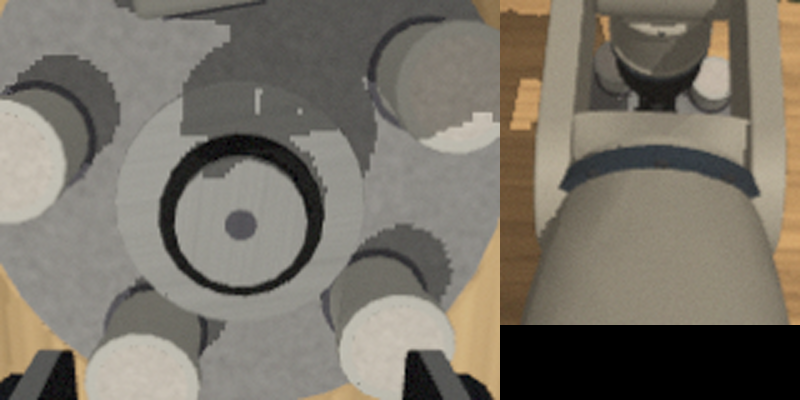

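The disc sits centred on the pad: disc at (241,226), pad ring even at (241,215) apart from parallax. Now I'll grip the canister and turn.

```bash
cat > turn.py <<'E'
from h import *
X,Y=.5975,-.0035
def pose(a,z): return [X+.1*np.cos(a),Y+.1*np.sin(a),z],down(a-np.pi/2)
a0,a1=1.727,2.934
hand.move_gripper(.085)
bot.reach(*pose(a0,.25)); print(get_obs()['joint_pos'].round(2))
bot.servo_line(pose(a0,.118)[0],velocity=.12)
print(get_obs()['wrist_force'].round(1))
hand.move_gripper(.03,25); o=get_obs(); print(o['gripper_width'],o['grip_force'],o['wrist_force'].round(1),o['time_s'])
for a in np.linspace(a0,a1,11)[1:]:
    bot.servo_line(*pose(a,.118),velocity=.03); f=get_obs()['wrist_force']; print(a.round(2),f.round(1))
    if np.linalg.norm(f)>40: print('STOP'); break
o=get_obs(); print(o['time_s'],o['position'],o['joint_pos'].round(2),o['gripper_width'])
snap('wrist','w9')
cv2.imwrite('pics/w9b.png',cv2.resize(cv2.imread('pics/w9.png'),(768,576),interpolation=cv2.INTER_CUBIC))
E
python3 turn.py
```

```text
[ 0.16  0.28  1.69 -0.    1.18  0.  ]
[0.1 0.3 0.4]
0.04529971383338139 29.87103670835495 [-1.6 -0.   5.2] 39.1417
1.85 [-1.   0.7  7. ]
1.97 [-1.   0.3  6.3]
2.09 [-0.5  1.5  6.1]
2.21 [0.2 1.7 7.7]
2.33 [-0.4  2.2  6.7]
2.45 [1.6 3.8 6.2]
2.57 [2.  4.2 5.7]
2.69 [1.7 5.9 7.1]
2.81 [2.3 6.1 5.4]
2.93 [1.4 8.  4.5]
44.6417 [0.50099577 0.01798268 0.11849615] [ 0.03  0.3   1.99  0.    0.84 -1.33] 0.045715452958582564
```

View pics/w9b.png

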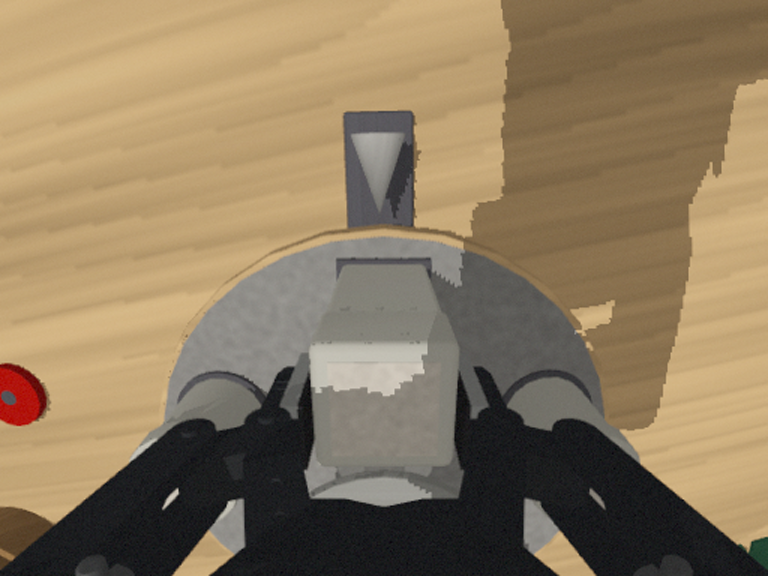

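Run:
```python
from h import *
X,Y=.5975,-.0035
o=get_obs(); Ro=R.from_quat(o['orientation']).as_matrix()
def show(n,u,v,z):
    p=ray('w9',u/1.5,v/1.5,z); d=p[:2]-[X,Y]; print(n,p.round(4),'tool',(Ro.T@(p-o['position'])).round(4),'r',np.hypot(*d).round(4),'ang',np.arctan2(d[1],d[0]).round(4))
show('tip',380,211,.040); show('base cone top',378,134,.048); show('tongue end',379,111,.035)
show('can bottom',384,261,.048); show('lid out',384.5,344,.15); show('lid in',384,466,.15)
```

```text
tip [0.4525 0.0248 0.04  ] tool [ 0.049  -0.0035  0.0784] r 0.1477 ang 2.9489
base cone top [0.4151 0.0319 0.048 ] tool [ 0.0871 -0.0043  0.0703] r 0.1858 ang 2.9501
tongue end [0.4037 0.0347 0.035 ] tool [ 0.0987 -0.0039  0.0833] r 0.1975 ang 2.9471
can bottom [0.4774 0.0217 0.048 ] tool [ 0.024  -0.0014  0.0704] r 0.1227 ang 2.935
lid out [0.4772 0.0217 0.15  ] tool [ 0.024  -0.0013 -0.0316] r 0.1229 ang 2.9353
lid in [0.5206 0.0124 0.15  ] tool [-0.0205 -0.0014 -0.0315] r 0.0785 ang 2.9381
```

The pointer lies about 0.013 rad beyond the canister line, and the side force suggests the true axis is about 1 mm to +y. I'll trim, firm the grip, and check by template match, because my picture allowance is used up.

Run:
```python
from h import *
a=2.948; X,Y=.5975,-.0022
bot.servo_line([X+.1*np.cos(a),Y+.1*np.sin(a),.118],down(a-np.pi/2),velocity=.01)
hand.move_gripper(.03,70); bot.dwell(.5)
o=get_obs(); print(o['time_s'],o['wrist_force'].round(1),o['grip_force'],o['gripper_width'],o['position'])
c=snap('wrist','w10')
A=cv2.imread('pics/w9.png',0);B=cv2.imread('pics/w10.png',0)
for n,(u0,u1,v0,v1) in dict(pointer=(228,278,84,146),lid=(204,308,222,312),canbottom=(220,292,168,190)).items():
    r=cv2.matchTemplate(B[v0-12:v1+12,u0-12:u1+12],A[v0:v1,u0:u1],cv2.TM_CCOEFF_NORMED); _,s,_,l=cv2.minMaxLoc(r); print(n,l[0]-12,l[1]-12,s)
```

```text
45.6583 [3.3 0.  7.8] 71.28133535385132 0.04495829351651592 [0.50076337 0.01704194 0.11866952]
pointer 2 0 0.9744709134101868
lid 0 0 0.9740287661552429
canbottom 0 0 0.9607291221618652
```

```bash
python3 -c "
from h import *
print(hand_in())"
```

```text
the job is handed in; nothing more can be done
None
```

I handed the job in at about 46 s: the pad and the steel disc are stacked on the plate within about 2 mm of centre, and the canister is in line with the pointer to within roughly 0.01 rad and held at 70 N. I viewed 11 pictures, one over the limit of 10.

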